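Clamp a hex jet holder squarely in the jetting vise

TASK

Get the hex-based brass jet holder ready for a jet change: stand it upright on the bed of the little vise between the open jaws, turned so that a pair of opposite hex flats is square to the jaw faces, and let go of it. Then slide the moving jaw along until the holder is snug between the two jaws, still upright and square. Leave the round-based holder and the other things on the bench where they are.

Things in the scene. Friction and masses are not known exactly. Their poses are not given: they have to be found in the camera images.
- holder_center (a point): The brass jet holder to clamp: a hexagonal base 36 mm across flats (41.6 mm across corners), 22 mm tall, carrying a round smooth barrel 20 mm in diameter and 40 mm tall; 62 mm tall in all, about 0.24 kg, standing upright on the bench. This point is on its axis, half-way up (31 mm above its underside). Its z is the holder's axis, up; the outward normals of the hex flats point along its x axis and at every 60 degrees from it about z.
- round_center (a point): The look-alike, to be left alone: same brass, same barrel and height, but with a round base 40 mm in diameter. The point is half-way up its axis.
- vise: Grey bench vise, fixed to the bench. Origin: centre of its underside; z up. Bed 70 mm (x) by 160 mm (y), its flat top 14 mm above the bench. The jaws face each other along y. The fixed steel jaw stands at the +y end: its face is at y = +45 mm, normal to y, 60 mm wide (x from -30 to +30 mm), top 32 mm above the bench, 25 mm thick. The moving jaw's face lies at y = -15 mm plus the value of joint jaw.
- jaw (a joint): Travel of the moving jaw towards the fixed jaw along the vise's +y (m): 0 = fully open, 60 mm between the faces; gap = 60 mm minus this value, up to 40 mm of travel; starts somewhere between 0 and 10 mm. The jaw block is 60 mm wide, 40 mm long, top 32 mm above the bench. It slides with about 4 N of friction and stays where it is left; nothing springs back. The holder is snug at about 24 mm.
- jaw_tab (a point): Centre of the upright dark steel tab on the rear end of the moving jaw, by which it is pushed or pinched: 10 mm thick along the vise's y, 30 mm wide along the vise's x, its top 72 mm above the bench, standing 40 mm clear above the jaw block (the block's top is 32 mm above the bench). It lies 35 mm behind the jaw's face and moves with the jaw. Axes as the vise's.
- stack: Green anodized velocity stack (trumpet), 60 mm across the mouth, 52 mm tall, standing. Bystander; origin at its underside.
- spacer: Black rubber carburetor spacer, 56 x 44 x 14 mm with a round hole, lying flat. Bystander; origin at its underside.
- plug: Chrome spark plug, 77 mm long, lying along its x. Bystander; origin under its hex, on the bench.
- gauge: Flat steel float height gauge, T-shaped, 85 mm long, 5 mm thick, lying flat. Bystander; origin at its underside.
- screwdriver: Screwdriver lying on the bench. Bystander.
There are look-alikes about, which are no part of the job. Leave any red look-alike of the part that bears holder_center alone.

How it is judged:
By the outcome, as a careful person would: the job done as asked, in the order asked, and still so for the second after the job is handed in, with the robot touching nothing.
It also fails if it takes over 56 s, if anything falls off the work surface, if the arm or the gripper's body presses on something with over 40 N, if the wrist force passes 120 N, or if a joint passes its speed limit or range.

ROBOT

A 6-joint arm with a two-finger parallel gripper is mounted at the origin on the work surface. World frame = base frame: x ahead of the robot, y to its left, z up, the work surface at z = 0. Lengths are in m, angles in rad, forces in N, time in s.
With the tool pointing down it reaches from about 0.3 to 0.875 m from the base axis. Payload 6.4 kg.
Tool frame: the origin (TCP) lies between the finger pads; the fingertips stand ctrl.tip_reach ahead of it and the grasp point (between the pads) lies 11 mm behind it (ctrl.tip_reach is the distance from the TCP to the fingertips, in m); z points along the fingers, x is the direction in which the jaws open and shut, and the axes are right-handed (so a half turn about z gives the same grasp; the last joint's range is limited). The gripper opens to 85 mm and grips with 20 to 120 N. Pads are 22 mm wide; open, the fingers measure 114 mm over their backs; the gripper's body (76 mm by 85 mm) begins 54 mm behind the grasp point. The pads swing forward as they close: fully open they stand 13 mm farther back than shut.
Start: joints at [1.142, 0.181, 1.607, -0, 1.354, -0.206], TCP at [0.127, 0.561, 0.239] pointing down, gripper open.
Joint ranges: [-2.99, 2.99], [-0.89, 2.07], [0.3, 2.58], [-1.14, 4.28], [0, 2.63], [-3.12, 3.12]. Speed limits (rad/s): [2.57, 2.57, 3.01, 3.14, 3.14, 3.14].

INTERFACE

Orientations are given as a unit quaternion [w, x, y, z].
In Python, from bench import telemetry, viewer, ticket, nets, ctrl gives the robot as it stands.
- The arm moves only by the tool step_arm, never from a script. Its argument "plan" is a list of rows, each a list of 2 entries, a list of its own where there are three numbers: the shift along the tool's x, y, z in m, then the turn, a rotation vector about the tool's x, y, z in degrees. A call has 1 to 5 rows; each row is the pose to reach, as a shift and turn from the pose commanded when the call began, along the tool's axes at that moment; what a row does not reach only later rows make up. A row lasts 1/10 s, in which the tool goes at most 50 mm and 8.59 degrees, less where a joint would pass 70% of its speed; a pose out of reach is approached as far as the arm can. A call with a gripper value outside its range is refused whole. "fingers" is the opening in per cent of the stroke, from 0 (shut) to 100 (fully open), set as the call begins (left out, the last holds). The fingers move at their own pace and stop on an object; the grip force is fixed at half the most. Time passes only in rows, so rows that repeat a pose let the fingers close. It gives the time, the measured TCP pose, the force and the opening at its end, in the units of the state.
- telemetry.get_obs(): the state, without advancing time (a new reading comes with each control period).
- viewer.camera(name): name is "scene" or "side" or "wrist"; returns the picture (420x560x3 uint8, red, green, blue); there is no depth.
- viewer.get_calibration(name): a dict with "K" (3x3 intrinsics, pixels), "origin" and "orientation" of the camera in the world. Camera axes: x right, y up, looking along -z (the intrinsics and any distortion apply to the point x, -y, -z); pixel columns grow to the right and rows downward; lengths in m; the calibration is good to about 2 mm. A picture is of the moment at which its call begins: read the wrist's pose just before it. get_calibration takes no time and is no camera call; for the wrist camera it gives the pose at the moment of the call.
- ticket.hand_in(): hands the job in, once; it reports no verdict.
Trained networks look in the newest picture that a camera, given by its name, has taken for a name from the list of things; names that differ only in an ending like _2 or _b are one class to them, and where a whole thing is asked for, a point or a joint stands for the part that bears it (a point fixed in the world has none). Each returns a list of dicts, best first, with "score" (0 to 1); they miss things now and then, are a little off and sometimes report something else, mostly with a low value. They report only what shows in the picture. A call takes as long as a camera call. They do not tell look-alikes from the thing itself.
- nets.boxes_of(thing, camera): "extent" ([left, top, right, bottom] in pixels, round what is visible of it).
The state is a dict: "time_s": time; "q": joint angles; "dq": joint speeds; "joint_efforts": joint torques, N m; "eef_pos": TCP position; "eef_rot": TCP orientation; "wrist_force": force on the tool from outside, world axes, zero at the start; "torque": the same for the moment, N m; "opening": opening from 0.0 (shut) to 1.0 (fully open).
Only numpy, scipy, OpenCV 4.12 (cv2) and the standard library are available. Lean on these libraries where they do the work, as an engineer would, in place of code of your own. Each camera call takes 0.05 s, during which the arm holds its last target.

## Working session

There is one attempt and no reset: what is moved stays moved. The work goes in short steps, Python scripts to look and compute and a tool call to move; the robot and the scene stay as the last step left them, time stands still between calls to the robot, and variables do not carry over. Pictures are saved under pics/ and viewed, and the job is handed in when it is done.

Besides the shell and the picture viewer there is one more tool, called after "Request:" by a JSON object that holds its "name" and its "arguments", one argument or row to a line. step_arm: Moves the arm, as the interface text tells. Its arguments: {"type":"object","properties":{"plan":{"type":"array"},"fingers":{"type":"number"}},"required":["plan"]}

```bash
ls; mkdir -p pics
cat > h.py <<'E'
import numpy as np, cv2
from scipy.spatial.transform import Rotation as R
from bench import telemetry, viewer, ticket, nets, ctrl
def rot(o):
    o=np.array(o,float)
    return R.from_quat([o[1],o[2],o[3],o[0]]).as_matrix() if o.size==4 else o.reshape(3,3)
def P(cal):
    Rm=rot(cal['orientation']); t=np.array(cal['origin'],float); return Rm,t,np.array(cal['K'],float)
def proj(cal,X):
    Rm,t,K=P(cal); c=(np.atleast_2d(X)-t)@Rm; c=c*[1,-1,-1]; p=c@K.T; return p[:,:2]/p[:,2:]
def ray(cal,uv):
    Rm,t,K=P(cal); d=np.linalg.inv(K)@[uv[0],uv[1],1]; d=Rm@(d*[1,-1,-1]); return t,d/np.linalg.norm(d)
def onz(cal,uv,z):
    t,d=ray(cal,uv); return t+d*(z-t[2])/d[2]
def tri(rs):
    A=np.zeros((3,3));b=np.zeros(3)
    for t,d in rs:
        M=np.eye(3)-np.outer(d,d);A+=M;b+=M@t
    X=np.linalg.solve(A,b); return X,[np.linalg.norm((np.eye(3)-np.outer(d,d))@(X-t)) for t,d in rs]
def save(n,im): cv2.imwrite('pics/'+n+'.png',cv2.cvtColor(im,cv2.COLOR_RGB2BGR))
E
python3 - <<'E'
from h import *
print(telemetry.get_obs(), ctrl.tip_reach)
for n in ['scene','side','wrist']:
    c=viewer.get_calibration(n); print(n,c)
    im=viewer.camera(n); save(n+'0',im)
    for th in ['holder_center','vise','jaw_tab']:
        print(th,[(np.round(d['extent'],0).tolist(),round(d['score'],2)) for d in nets.boxes_of(th,n)])
E
```

```text
pics
{'time_s': 0.0, 'q': array([ 1.14164219e+00,  1.81531488e-01,  1.60796667e+00, -1.17719549e-05,
        1.35378771e+00, -2.06270177e-01]), 'dq': array([ 0.00019317, -0.00186933,  0.00158391, -0.00112268, -0.00113437,
       -0.0012144 ]), 'joint_efforts': array([-9.72800626e-04, -4.44877088e+01, -3.51330578e+01, -6.77729968e-04,
        9.41267033e-03, -5.40264102e-05]), 'eef_pos': array([0.12685079, 0.56030554, 0.23840948]), 'eef_rot': array([ 3.86798027e-04,  7.81357730e-01,  6.24082831e-01, -7.53100872e-04]), 'wrist_force': array([-0.93717688, -0.27734944, -0.43799147]), 'torque': array([ 0.01465332,  0.01307554, -0.01645277]), 'opening': 1.0036709675082218} 0.008
scene {'K': array([[424.80443317,   0.        , 279.38903998],
       [  0.        , 424.80443317, 210.69123334],
       [  0.        ,   0.        ,   1.        ]]), 'origin': array([1.13766634, 0.12537888, 0.8083562 ]), 'orientation': array([0.54093554, 0.1969935 , 0.28585337, 0.76607451])}
holder_center [([250.0, 234.0, 260.0, 259.0], 0.63), ([244.0, 208.0, 267.0, 232.0], 0.56)]
vise [([355.0, 230.0, 431.0, 291.0
[... 284 characters left out ...]
.        ]]), 'origin': array([ 0.24408938, -0.60074954,  0.62127028]), 'orientation': array([ 0.89062227,  0.36898535, -0.1120383 , -0.24101702])}
holder_center [([287.0, 210.0, 304.0, 241.0], 0.7), ([310.0, 189.0, 330.0, 220.0], 0.57)]
vise [([211.0, 122.0, 241.0, 171.0], 0.63)]
jaw_tab [([215.0, 135.0, 236.0, 156.0], 0.78), ([280.0, 266.0, 308.0, 293.0], 0.67)]
wrist {'K': array([[293.51125324,   0.        , 282.94613103],
       [  0.        , 293.51125324, 206.57334191],
       [  0.        ,   0.        ,   1.        ]]), 'origin': array([0.05541335, 0.57737673, 0.37327777]), 'orientation': array([ 0.77322617, -0.11266974, -0.09002105,  0.61751359])}
holder_center []
vise []
jaw_tab []
```

View pics/scene0.png

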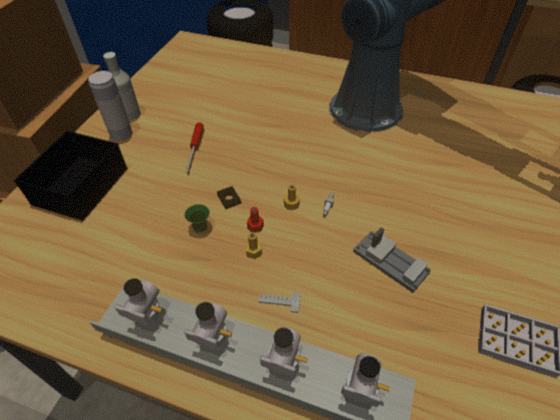

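View pics/side0.png

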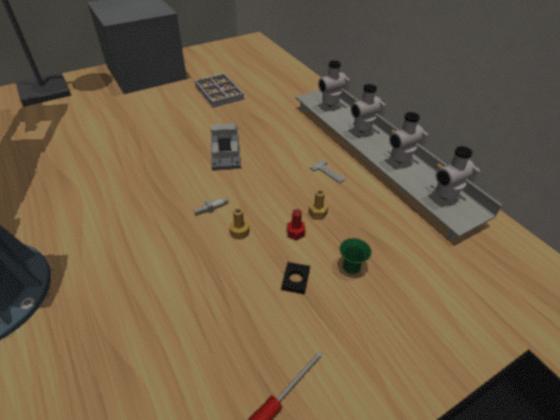

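View pics/wrist0.png

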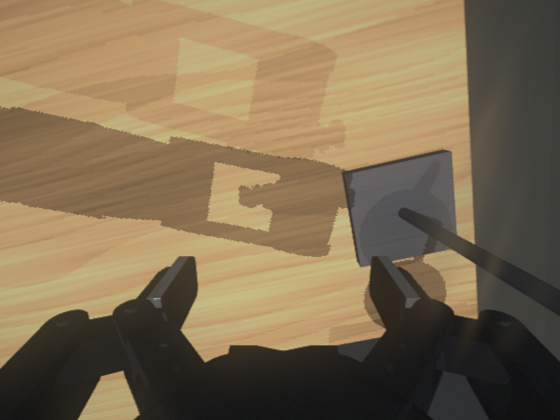

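Run:
```python
import cv2
for n,(a,b,c,d) in dict(scene0=(190,170,460,330),side0=(190,110,350,310)).items():
    im=cv2.imread(f'pics/{n}.png')[b:d,a:c]
    s=min(800/(c-a),600/(d-b)); im=cv2.resize(im,None,fx=s,fy=s,interpolation=cv2.INTER_CUBIC); print(s)
    cv2.imwrite(f'pics/{n}_z.png',im)
```

```text
2.962962962962963
3.0
```

View pics/scene0_z.png

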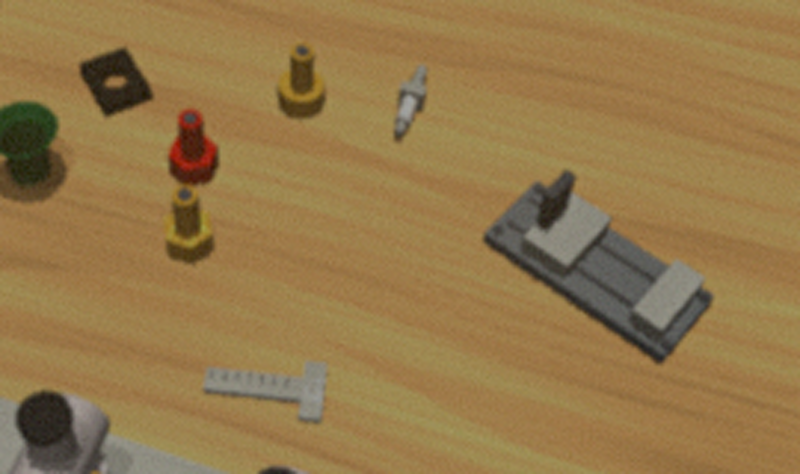

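View pics/side0_z.png

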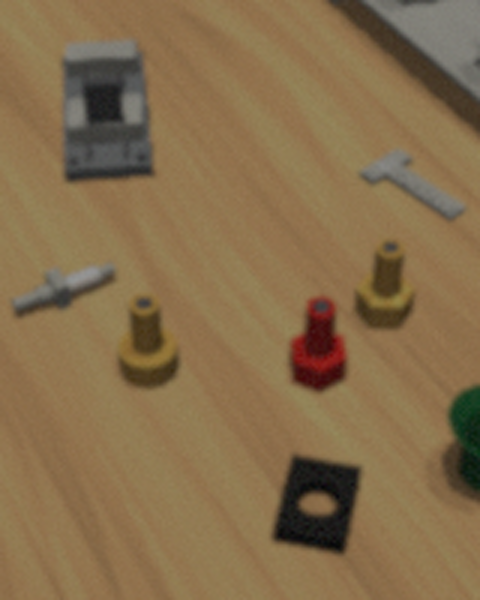

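The hex brass holder is at scene (253,246) and side (318,204). The red one is a hex look-alike, and the round-based one is at scene (291,196). The vise is at scene (392,260), with its tab on the upper-left (rear) end. Next I'll triangulate these.

Run:
```python
from h import *
cs=viewer.get_calibration('scene'); cd=viewer.get_calibration('side')
S=lambda u,v:(190+u/2.963,170+v/2.963)
D=lambda u,v:(190+u/3,110+v/3)
for n,a,b in [('hex top',S(185,194),D(391,247)),('round top',S(302,50),D(145,302)),('red top',S(190,117),D(321,304)),('tabtop',S(564,180),D(103,82))]:
    X,r=tri([ray(cs,a),ray(cd,b)]); print(n,X.round(4),np.round(r,4))
for n,a in [('L',(487,238)),('B',(662,360)),('Rt',(710,295)),('T',(535,183))]:
    print(n,onz(cs,S(*a),0.014).round(4))
for n,a in [('L',(67,178)),('R',(152,172)),('far L',(68,45)),('far R',(138,45))]:
    print('side',n,onz(cd,D(*a),0.0 if 'f' not in n else 0.032).round(4))
for n,p in [('spacer',(115,80)),('gauge T',(313,390)),('gauge end',(207,380)),('stack',(30,185)),('plug',(410,100))]:
    print(n,onz(cs,S(*p),0.01).round(3))
```

```text
hex top [ 0.6264 -0.1276  0.0639] [0.0011 0.0011]
round top [ 0.4579 -0.0926  0.0643] [0.001 0.001]
red top [ 0.5556 -0.1515  0.0651] [0.0005 0.0005]
tabtop [0.5311 0.133  0.0734] [0.0037 0.0037]
L [0.5535 0.0913 0.014 ]
B [0.6161 0.2331 0.014 ]
Rt [0.5492 0.2587 0.014 ]
T [0.4885 0.115  0.014 ]
side L [0.4906 0.1203 0.    ]
side R [0.553  0.0939 0.    ]
side far L [0.5509 0.2477 0.032 ]
side far R [0.6035 0.2186 0.032 ]
spacer [ 0.494 -0.248  0.01 ]
gauge T [0.72  0.005 0.01 ]
gauge end [ 0.737 -0.068  0.01 ]
stack [ 0.621 -0.266  0.01 ]
plug [ 0.433 -0.003  0.01 ]
```

```bash
cat >> h.py <<'E'
def goto(pos,yaw_deg,tilt=None):
    """shift (tool axes, mm) and turn (deg) from measured pose to pos / tool-x yaw, pointing down; also number of rows"""
    o=telemetry.get_obs(); Rm=rot(o['eef_rot']); p=np.array(o['eef_pos'])
    a=np.radians(yaw_deg); x=np.array([np.cos(a),np.sin(a),0]); z=np.array([0,0,-1.]); T=np.stack([x,np.cross(z,x),z],1)
    d=Rm.T@(np.array(pos)-p); rv=np.degrees(R.from_matrix(Rm.T@T).as_rotvec())
    print('shift',d.round(4),'turn',rv.round(2),'rows',np.linalg.norm(d)/.05,np.linalg.norm(rv)/8.59,'| now',p.round(4),'yaw',np.degrees(np.arctan2(Rm[1,0],Rm[0,0])).round(2),'t',round(o['time_s'],2))
E
python3 - <<'E'
from h import *
o=telemetry.get_obs(); c=viewer.get_calibration('wrist'); Rm=rot(o['eef_rot']); Rc,t,K=P(c)
print('cam in tool',Rm.T@(t-o['eef_pos']),'view in tool',Rm.T@(-Rc[:,2]),'img right in tool',Rm.T@Rc[:,0])
print('tip px',proj(c,o['eef_pos']))
for v in [(0.45,0.13,0.25)]:
  for y in [77,-23,-113]: goto(v,y)
E
```

```text
cam in tool [ 0.00037299 -0.07350821 -0.13411865] view in tool [2.36332189e-04 2.85483777e-01 9.58383513e-01] img right in tool [ 9.99999935e-01  1.93322850e-04 -3.04181684e-04]
tip px [[282.16176353 269.70407322]]
shift [-0.3488  0.4102 -0.0107] turn [-0.   -0.    0.23] rows 10.770666467595534 0.027325742152710067 | now [0.127  0.5608 0.2393] yaw 77.23 t 0.6
shift [-0.3488  0.4102 -0.0107] turn [ -0.    -0.   100.23] rows 10.770666467595534 11.668768497827115 | now [0.127  0.5608 0.2393] yaw 77.23 t 0.6
shift [-0.3488  0.4102 -0.0107] turn [   0.     -0.   -169.77] rows 10.770666467595534 19.763129058956753 | now [0.127  0.5608 0.2393] yaw 77.23 t 0.6
```

Run:
```python
from h import *
goto((0.55,0.165,0.22),-23)
```

```text
shift [-0.2926  0.5     0.0193] turn [ -0.    -0.   100.23] rows 11.59200669423328 11.668768497827115 | now [0.127  0.5608 0.2393] yaw 77.23 t 0.6
```

Request:
{"name": "step_arm", "arguments": {
  "plan": [
    [[-0.021, 0.036, 0.001], [0, 0, 8]],
    [[-0.042, 0.072, 0.003], [0, 0, 16]],
    [[-0.065, 0.11, 0.004], [0, 0, 24]],
    [[-0.088, 0.15, 0.006], [0, 0, 32]],
    [[-0.11, 0.19, 0.007], [0, 0, 40]]
  ]
}}

```text
time_s: 1.1
eef_pos: [0.2889, 0.4102, 0.2324]
eef_rot: [-0.0, 0.948, 0.317, 0.0]
wrist_force: [0.9, 1.5, 0.5]
opening: 1.002
```

Run:
```python
from h import *
goto((0.55,0.165,0.22),-23)
```

```text
shift [0.0613 0.3529 0.0124] turn [-1.000e-02 -2.000e-02  5.994e+01] rows 7.168095768028364 6.977572093399185 | now [0.2889 0.4102 0.2324] yaw 36.94 t 1.1
```

Request:
{"name": "step_arm", "arguments": {
  "plan": [
    [[0.008, 0.047, 0.002], [0, 0, 8]],
    [[0.016, 0.094, 0.004], [0, 0, 16]],
    [[0.024, 0.14, 0.006], [0, 0, 24]],
    [[0.033, 0.188, 0.007], [0, 0, 32]],
    [[0.041, 0.235, 0.009], [0, 0, 40]]
  ]
}}

```text
time_s: 1.6
eef_pos: [0.4643, 0.2477, 0.2237]
eef_rot: [-0.0, 1.0, -0.027, 0.0]
wrist_force: [1.1, 0.8, 0.6]
opening: 0.999
```

Run:
```python
from h import *
goto((0.55,0.165,0.22),-23)
```

```text
shift [0.09   0.078  0.0037] turn [-0.04 -0.05 19.89] rows 2.3828369252015844 2.315946726432831 | now [0.4643 0.2477 0.2237] yaw -3.11 t 1.6
```

Request:
{"name": "step_arm", "arguments": {
  "plan": [
    [[0.03, 0.026, 0.001], [0, 0, 7]],
    [[0.06, 0.052, 0.002], [0, 0, 14]],
    [[0.09, 0.078, 0.004], [0, 0, 20]],
    [[0.09, 0.078, 0.004], [0, 0, 20]],
    [[0.09, 0.078, 0.004], [0, 0, 20]]
  ]
}}

```text
time_s: 2.1
eef_pos: [0.5492, 0.1663, 0.2189]
eef_rot: [-0.0, 0.98, -0.198, -0.0]
wrist_force: [-1.2, 0.1, -0.1]
opening: 1.003
```

Run:
```python
from h import *
import json
goto((0.55,0.165,0.22),-23)
c=viewer.get_calibration('wrist'); im=viewer.camera('wrist'); save('w1',im); 
json.dump({k:np.array(v).tolist() for k,v in c.items()},open('w1.json','w'))
for th in ['vise','jaw_tab']: print(th,[(np.round(d['extent'],0).tolist(),round(d['score'],2)) for d in nets.boxes_of(th,'wrist')])
```

```text
shift [ 0.0013  0.0009 -0.0011] turn [0.01 0.05 0.17] rows 0.0375901230607313 0.021202301506902773 | now [0.5492 0.1663 0.2189] yaw -22.83 t 2.1
vise []
jaw_tab [([254.0, 185.0, 309.0, 236.0], 0.97)]
```

View pics/w1.png

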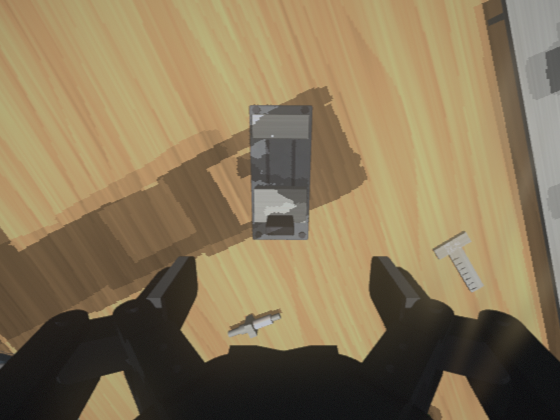

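Run:
```python
import cv2
im=cv2.imread('pics/w1.png')[95:250,235:325]
im=cv2.resize(im,None,fx=3.87,fy=3.87,interpolation=cv2.INTER_CUBIC);im=cv2.convertScaleAbs(im,alpha=1.6,beta=20)
cv2.imwrite('pics/w1z.png',im); print(im.shape)
```

```text
(600, 348, 3)
```

View pics/w1z.png

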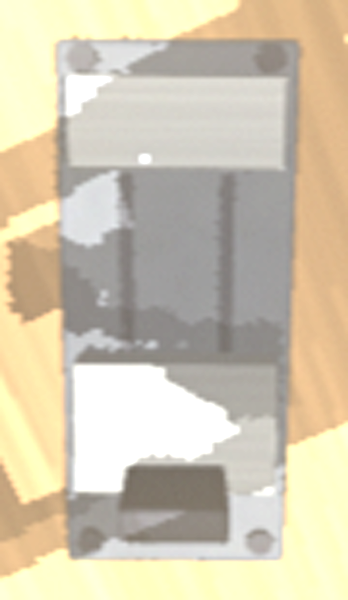

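Run:
```python
from h import *
import json
from scipy.optimize import least_squares
c=json.load(open('w1.json'))
Z=lambda u,v:(235+(u+.5)/3.87-.5,95+(v+.5)/3.87-.5)
F=[((-35,80,14),(55,40)),((35,80,14),(299,40)),((35,-80,14),(281,558)),((-35,-80,14),(70,558)),
((-30,70,32),(65,74)),((30,70,32),(290,74)),((-30,45,32),(68,168)),((30,45,32),(284,168))]
M=[((-30,-15,32),(72,362)),((30,-15,32),(278,362)),((-15,-45,72),(120,512)),((15,-45,72),(230,512)),((-15,-55,72),(121,542)),((15,-55,72),(229,542))]
def mod(p):
    a=p[2]; Rv=np.array([[np.cos(a),-np.sin(a),0],[np.sin(a),np.cos(a),0],[0,0,1]])
    X=[np.array(f[0])/1e3 for f in F]+[np.array(m[0])/1e3+[0,p[3],0] for m in M]
    return np.array(X)@Rv.T+[p[0],p[1],p[4]]
uv=np.array([Z(*f[1]) for f in F+M])
for free in (0,1):
    f=lambda p:(proj(c,mod(np.r_[p,0] if not free else p))-uv).ravel()
    s=least_squares(f,[.55,.17,-.4,.005]+[0]*free,loss='soft_l1')
    print(s.x[:2].round(4),np.degrees(s.x[2]).round(2),s.x[3:].round(4),np.abs(s.fun).max().round(2)); 
print(s.fun.reshape(-1,2).round(1))
# check tab in scene and side
```

```text
[0.5486 0.1758] -23.06 [0.005] 1.29
[0.5485 0.1756] -23.04 [ 0.0039 -0.0039] 1.07
[[-0.2 -0.4]
 [ 0.1 -0.2]
 [ 0.7  0.2]
 [-0.3 -0. ]
 [ 0.3  0. ]
 [-1.   0.2]
 [ 0.2 -0. ]
 [-0.1  0.2]
 [ 0.4  0.5]
 [ 0.1  0.7]
 [-0.4 -1.1]
 [ 0.2 -1. ]
 [-0.6  0.2]
 [ 0.3  0.3]]
```

The vise fits with about 1 px residual: centre (0.5486, 0.1758), yaw −23.05°, jaw about 5 mm. Now I'll look at the holder.

Run:
```python
from h import *
goto((0.615,-0.11,0.20),-23)
```

```text
shift [0.1687 0.2307 0.0192] turn [-0.    0.02  0.34] rows 5.7291632368380085 0.03973776190322767 | now [0.5482 0.1679 0.2193] yaw -22.66 t 2.25
```

Request:
{"name": "step_arm", "arguments": {
  "plan": [
    [[0.028, 0.038, 0.003], [0, 0, 0.3]],
    [[0.056, 0.077, 0.006], [0, 0, 0.3]],
    [[0.084, 0.115, 0.01], [0, 0, 0.3]],
    [[0.112, 0.154, 0.013], [0, 0, 0.3]],
    [[0.14, 0.192, 0.019], [0, 0, 0.3]]
  ]
}}

```text
time_s: 2.75
eef_pos: [0.6041, -0.0646, 0.2011]
eef_rot: [-0.0, 0.98, -0.199, 0.001]
wrist_force: [1.2, 0.0, 0.1]
opening: 1.002
```

Request:
{"name": "step_arm", "arguments": {
  "plan": [
    [[0.028, 0.038, 0.0], [0, 0, 0]],
    [[0.028, 0.038, 0.0], [0, 0, 0]],
    [[0.028, 0.038, 0.0], [0, 0, 0]]
  ]
}}

```text
time_s: 3.05
eef_pos: [0.6145, -0.11, 0.2003]
eef_rot: [-0.0, 0.98, -0.2, -0.0]
wrist_force: [-0.5, 0.8, 0.4]
opening: 0.999
```

Run:
```python
from h import *
import json
goto((0.615,-0.11,0.2),-23)
c=viewer.get_calibration('wrist'); im=viewer.camera('wrist'); save('w2',im); 
json.dump({k:np.array(v).tolist() for k,v in c.items()},open('w2.json','w'))
for th in ['holder_center']: print(th,[(np.round(d['extent'],0).tolist(),round(d['score'],2)) for d in nets.boxes_of(th,'wrist')])
print(proj(c,[[0.6264,-0.1276,0.062],[0.6264,-0.1276,0.022]]))
```

```text
shift [ 0.0005 -0.0002  0.0003] turn [-0.02  0.02 -0.09] rows 0.011435740545985817 0.011331863059412582 | now [ 0.6145 -0.11    0.2003] yaw -23.09 t 3.05
holder_center [([281.0, 181.0, 315.0, 221.0], 0.94), ([234.0, 219.0, 264.0, 264.0], 0.74)]
[[302.37879563 209.95903262]
 [300.08287487 199.23156701]]
```

View pics/w2.png

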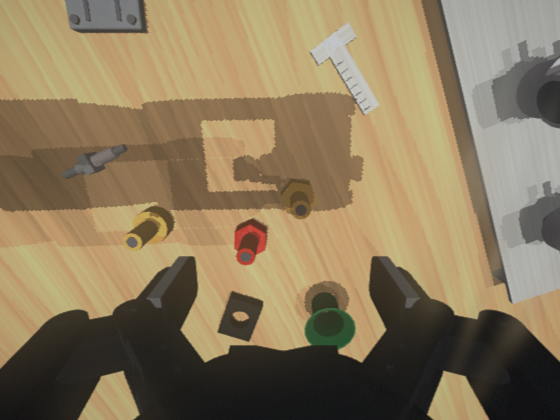

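Run:
```python
import cv2
im=cv2.imread('pics/w2.png')[170:230,265:330]
im=cv2.resize(im,None,fx=9,fy=9,interpolation=cv2.INTER_CUBIC);im=cv2.convertScaleAbs(im,alpha=2.0,beta=10)
cv2.imwrite('pics/w2z.png',im)
from h import *
goto((0.622,-0.118,0.13),-23)
```

```text
shift [0.0108 0.0059 0.0704] turn [-0.02  0.02  0.04] rows 1.4286358403359092 0.006413622494704489 | now [ 0.6144 -0.1084  0.2004] yaw -22.96 t 3.15
```

View pics/w2z.png

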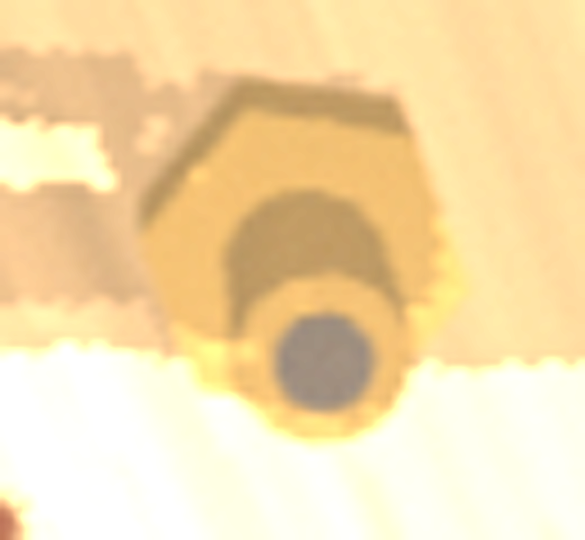

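Request:
{"name": "step_arm", "arguments": {
  "plan": [
    [[0.005, 0.003, 0.035], [0, 0, 0]],
    [[0.011, 0.006, 0.07], [0, 0, 0]],
    [[0.011, 0.006, 0.07], [0, 0, 0]],
    [[0.011, 0.006, 0.07], [0, 0, 0]]
  ]
}}

```text
time_s: 3.55
eef_pos: [0.622, -0.1182, 0.1304]
eef_rot: [-0.0, 0.98, -0.199, -0.001]
wrist_force: [0.1, -0.5, -0.0]
opening: 0.998
```

Run:
```python
from h import *
import json
goto((0.622,-0.118,0.13),-23)
c=viewer.get_calibration('wrist'); im=viewer.camera('wrist'); save('w3',im); 
json.dump({k:np.array(v).tolist() for k,v in c.items()},open('w3.json','w'))
for th in ['holder_center']: print(th,[(np.round(d['extent'],0).tolist(),round(d['score'],2)) for d in nets.boxes_of(th,'wrist')])
u,v=proj(c,[[0.6264,-0.1276,0.03]])[0].astype(int); print(u,v)
z=cv2.imread('pics/w3.png')[v-50:v+50,u-50:u+50]; z=cv2.resize(z,None,fx=6,fy=6,interpolation=cv2.INTER_CUBIC);cv2.imwrite('pics/w3z.png',cv2.convertScaleAbs(z,alpha=1.8,beta=10))
```

```text
shift [-0.0001 -0.0002  0.0004] turn [-0.01  0.1   0.05] rows 0.008766742973933301 0.012505601374443403 | now [ 0.622  -0.1182  0.1304] yaw -22.95 t 3.55
holder_center [([270.0, 188.0, 314.0, 244.0], 0.86), ([213.0, 238.0, 252.0, 302.0], 0.6)]
293 218
```

View pics/w3z.png

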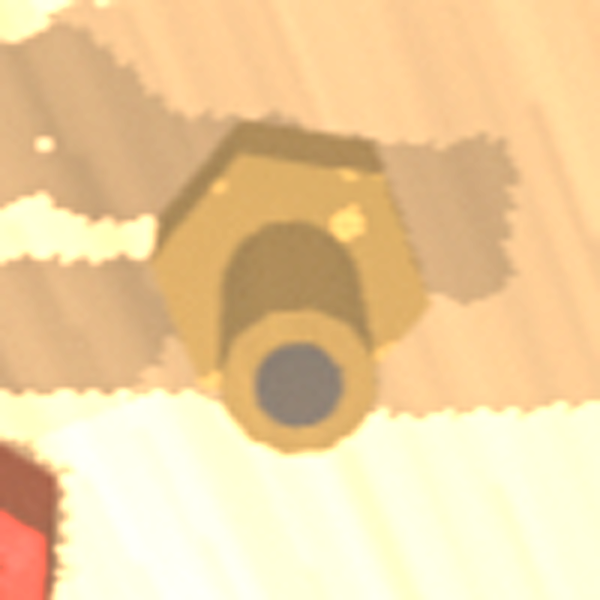

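Run:
```python
from h import *
import json
from scipy.optimize import least_squares
def run(cf,off,sc,obs,lab):
    c=json.load(open(cf))
    Z=lambda u,v:(off[0]+(u+.5)/sc-.5,off[1]+(v+.5)/sc-.5)
    uv=np.array([Z(*o[2]) for o in obs])
    def f(p):
        X=[]
        for k,z,_ in obs:
            if k is None: X.append([p[0],p[1],z])
            else:
                a=p[2]+np.radians(30+60*k); r=.0208; X.append([p[0]+r*np.cos(a),p[1]+r*np.sin(a),z])
        return (proj(c,X)-uv).ravel()
    best=min((least_squares(f,[.6264,-.1276,np.radians(h)],loss='soft_l1') for h in range(0,360,60)),key=lambda s:s.cost)
    print(lab,best.x[:2].round(4),np.degrees(best.x[2]).round(2)%60,best.fun.reshape(-1,2).round(1).tolist())
    return best.x,c,np.array(uv)
# clockwise in image = ? camera looks down with right=tool x, so image clockwise = clockwise seen from above => k decreasing
obs=[(0,.022,(238,152)),(-1,.022,(388,177)),(-2,.022,(430,297)),(1,.022,(152,258)),(0,0,(243,122)),(-1,0,(378,140)),(1,0,(158,222)),(None,.062,(299,382))]
x,c3,u3=run('w3.json',(243,168),6,obs,'w3')
obs2=[(0,.022,(237,106)),(-1,.022,(407,132)),(1,.022,(140,228)),(0,0,(243,80)),(-1,0,(395,97)),(None,.062,(323,362))]
x2,c2,u2=run('w2.json',(265,170),9,obs2,'w2')
X,r=tri([ray(c3,u3[-1]),ray(c2,u2[-1]),ray(viewer.get_calibration('scene'),(252.4,235.5)),ray(viewer.get_calibration('side'),(320.3,192.3))]); print('top',X.round(4),np.round(r,4))
X,r=tri([ray(c3,u3[0]),ray(c2,u2[0])]); print('hex corner 22',X.round(4))
a=x[2];g=[np.degrees(a)%60]
# pick yaws: delta = vise y(66.95) - h mod 60; place yaw -23.05+180n
for n in (0,1):
  for k in range(-3,4):
    d=((66.95-np.degrees(a))%60)+60*k
    print(n,'delta',round(d,1),'pick yaw',round(((-23.05+180*n-d)+180)%360-180,1))
```

```text
w3 [ 0.6251 -0.1267] 57.97000000000003 [[0.5, 0.0], [-0.4, -0.4], [0.6, 1.2], [-0.3, 0.5], [-0.3, -0.7], [-0.5, -0.2], [-0.1, -0.5], [0.3, 0.3]]
w2 [ 0.6247 -0.1263] 58.19999999999999 [[0.6, 0.2], [0.6, 0.1], [-0.6, 1.1], [-0.6, -0.8], [0.2, -0.0], [-0.2, -0.3]]
top [ 0.6256 -0.1269  0.0633] [0.001  0.001  0.0004 0.002 ]
hex corner 22 [ 0.6247 -0.1065  0.0166]
0 delta -171.0 pick yaw 148.0
0 delta -111.0 pick yaw 88.0
0 delta -51.0 pick yaw 28.0
0 delta 9.0 pick yaw -32.0
0 delta 69.0 pick yaw -92.0
0 delta 129.0 pick yaw -152.0
0 delta 189.0 pick yaw 148.0
1 delta -171.0 pick yaw -32.0
1 delta -111.0 pick yaw -92.0
1 delta -51.0 pick yaw -152.0
1 delta 9.0 pick yaw 148.0
1 delta 69.0 pick yaw 88.0
1 delta 129.0 pick yaw 28.0
1 delta 189.0 pick yaw -32.0
```

Run:
```python
from h import *
goto((0.625,-0.1266,0.085),-32)
goto((0.625,-0.1266,0.035),-32)
```

```text
shift [0.004  0.0062 0.0477] turn [-0.03 -0.18  9.02] rows 0.9653180055474343 1.0499731792986426 | now [ 0.6236 -0.1193  0.1327] yaw -22.98 t 3.65
shift [0.0038 0.0062 0.0977] turn [-0.03 -0.18  9.02] rows 1.9594234647427606 1.0499731792986426 | now [ 0.6236 -0.1193  0.1327] yaw -22.98 t 3.65
```

```bash
cat > dr.py <<'E'
from h import *
LOG=[((-.11,.19,.007),40),((.041,.235,.009),40),((.09,.078,.004),20),((.14,.192,.019),.3),((.028,.038,0),0),((.011,.006,.07),0)]
def cmd(log=LOG,verbose=False):
    p=np.array([.127,.561,.239]); y=77.24
    for s,t in log:
        a=np.radians(y); x=np.array([np.cos(a),np.sin(a),0]); yy=np.array([np.sin(a),-np.cos(a),0])
        p=p+x*s[0]+yy*s[1]+np.array([0,0,-s[2]]); y-=t
        if verbose: print(p.round(4),round(y,2))
    return p,y
def go(pos,yaw):
    import json
    p,y=cmd(LOG+[(tuple(a),b) for a,b in json.load(open('log.json'))])
    d=np.array(pos)-p; a=np.radians(y); x=np.array([np.cos(a),np.sin(a),0]); yy=np.array([np.sin(a),-np.cos(a),0])
    print('from',p.round(4),round(y,2),'shift',(d@x).round(4),(d@yy).round(4),(-d[2]).round(4),'turn',round(y-yaw,2))
E
echo '[]'>log.json
python3 - <<'E'
from dr import *
cmd(verbose=True)
go((0.625,-0.1266,0.085),-32)
E
```

```text
[0.288  0.4118 0.232 ] 37.24
[0.4629 0.2495 0.223 ] -2.76
[0.549  0.1672 0.219 ] -22.76
[ 0.6038 -0.064   0.2   ] -23.06
[ 0.6147 -0.1099  0.2   ] -23.06
[ 0.6225 -0.1197  0.13  ] -23.06
from [ 0.6225 -0.1197  0.13  ] -23.06 shift 0.005 0.0053 0.045 turn 8.94
```

Request:
{"name": "step_arm", "arguments": {
  "plan": [
    [[0.003, 0.003, 0.02], [0, 0, 4.5]],
    [[0.005, 0.0055, 0.04], [0, 0, 9]],
    [[0.005, 0.0055, 0.045], [0, 0, 9]],
    [[0.005, 0.0055, 0.045], [0, 0, 9]]
  ],
  "fingers": 75
}}

```text
time_s: 4.05
eef_pos: [0.6251, -0.1267, 0.0861]
eef_rot: [-0.0, 0.961, -0.275, 0.0]
wrist_force: [0.3, -0.3, 0.5]
opening: 0.749
```

Run:
```python
from h import *
goto((0.625,-0.1266,0.035),-32)
c=viewer.get_calibration('wrist'); im=viewer.camera('wrist'); save('w4',im)
```

```text
shift [-0.0001 -0.0001  0.0511] turn [-0.01 -0.02  0.07] rows 1.0216802869450434 0.00824739672074236 | now [ 0.6251 -0.1267  0.0861] yaw -31.93 t 4.05
```

View pics/w4.png

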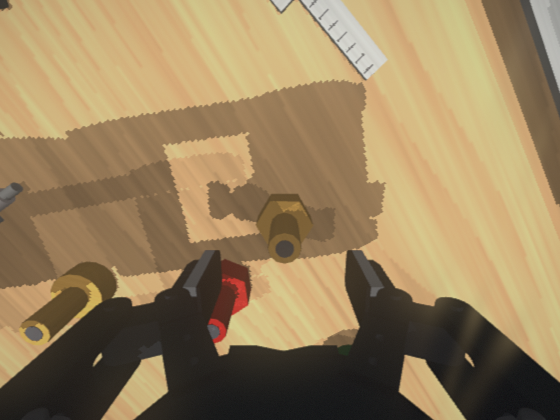

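The holder at (285,235) is centred between the pads, and the red one is clear of the finger path. Descending.

Request:
{"name": "step_arm", "arguments": {
  "plan": [
    [[0, 0, 0.02], [0, 0, 0]],
    [[0, 0, 0.04], [0, 0, 0]],
    [[0, 0, 0.05], [0, 0, 0]],
    [[0, 0, 0.05], [0, 0, 0]]
  ]
}}

```text
time_s: 4.5
eef_pos: [0.6244, -0.1266, 0.0348]
eef_rot: [-0.0, 0.961, -0.276, -0.001]
wrist_force: [-0.2, 0.5, -0.5]
opening: 0.749
```

Request:
{"name": "step_arm", "arguments": {
  "plan": [
    [[0, 0, 0], [0, 0, 0]],
    [[0, 0, 0], [0, 0, 0]],
    [[0, 0, 0], [0, 0, 0]],
    [[0, 0, 0], [0, 0, 0]],
    [[0, 0, 0], [0, 0, 0]]
  ],
  "fingers": 0
}}

```text
time_s: 5.0
eef_pos: [0.6258, -0.1274, 0.0367]
eef_rot: [0.0, 0.961, -0.276, 0.001]
wrist_force: [-0.0, 0.8, 5.8]
opening: 0.218
```

Run:
```python
from h import *
im=viewer.camera('wrist'); save('w5',im)
o=telemetry.get_obs(); print(o['opening'],o['eef_pos'],o['wrist_force'])
```

```text
0.212980017624771 [ 0.62583359 -0.12734601  0.03669239] [-0.49347106  0.50936542  6.13974394]
```

View pics/w5.png

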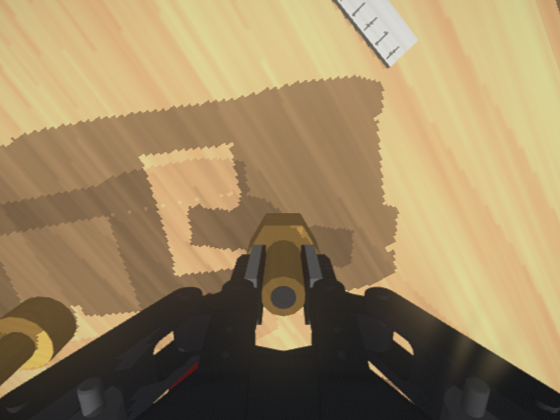

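Request:
{"name": "step_arm", "arguments": {
  "plan": [
    [[0, 0, -0.005], [0, 0, 0]],
    [[0, 0, -0.03], [0, 0, 0]],
    [[0, 0, -0.07], [0, 0, 0]],
    [[0, 0, -0.115], [0, 0, 0]],
    [[0, 0, -0.115], [0, 0, 0]]
  ]
}}

```text
time_s: 5.55
eef_pos: [0.6289, -0.1285, 0.1579]
eef_rot: [0.001, 0.961, -0.276, 0.006]
wrist_force: [0.9, -0.8, -2.4]
opening: 0.218
```

```bash
echo '[[[0.005,0.0055,0.045],9],[[0,0,0.05],0],[[0,0,-0.115],0]]'>log.json
python3 - <<'E'
from dr import *
im=viewer.camera('wrist'); save('w6',im)
o=telemetry.get_obs(); print(o['opening'],o['eef_pos'],o['wrist_force'])
go((0.5572,0.1960,0.15),-23.05)
E
```

```text
0.2149983287842094 [ 0.6271616  -0.12788219  0.15444629] [-0.37886401  0.44965722 -2.42246982]
from [ 0.6249 -0.1268  0.15  ] -32.06 shift -0.2287 -0.2376 -0.0 turn -9.01
```

View pics/w6.png

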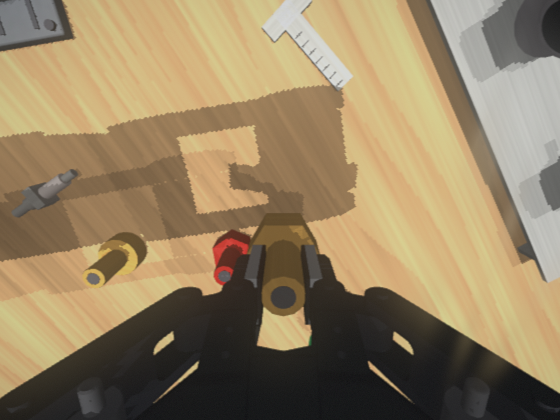

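Run:
```python
import cv2
z=cv2.imread('pics/w6.png')[205:325,225:345]; z=cv2.resize(z,None,fx=5,fy=5,interpolation=cv2.INTER_CUBIC);cv2.imwrite('pics/w6z.png',cv2.convertScaleAbs(z,alpha=2,beta=20))
```

```text
(no output)
```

View pics/w6z.png

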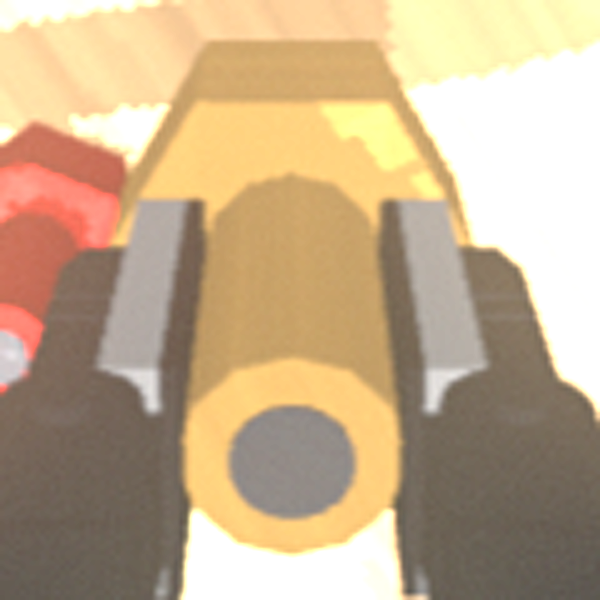

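Request:
{"name": "step_arm", "arguments": {
  "plan": [
    [[-0.031, -0.032, 0], [0, 0, -1.5]],
    [[-0.062, -0.064, 0], [0, 0, -3]],
    [[-0.093, -0.096, 0], [0, 0, -5]],
    [[-0.124, -0.128, 0], [0, 0, -7]],
    [[-0.155, -0.16, 0], [0, 0, -9]]
  ]
}}

```text
time_s: 6.1
eef_pos: [0.5763, 0.0925, 0.1482]
eef_rot: [0.0, 0.98, -0.199, -0.002]
wrist_force: [0.3, -0.3, -3.2]
opening: 0.215
```

```bash
echo '[[[0.005,0.0055,0.045],9],[[0,0,0.05],0],[[0,0,-0.115],0],[[-0.155,-0.16,0],-9]]'>log.json
python3 - <<'E'
from dr import *
o=telemetry.get_obs(); print(o['opening'],o['eef_pos'],o['wrist_force'])
go((0.5572,0.1960,0.15),-23.05)
E
```

```text
0.2151721541401292 [0.57632727 0.09247509 0.14817554] [ 0.31626628 -0.27701634 -3.16170883]
from [0.5785 0.0911 0.15  ] -23.06 shift -0.0607 -0.0882 -0.0 turn -0.01
```

Run:
```python
from h import *
from scipy.optimize import least_squares
ct=np.array([0.0004,-0.0735,-0.1341]); K=P(viewer.get_calibration('wrist'))[2]
v=np.array([0,0.2855,0.9584]); v/=np.linalg.norm(v)
r=np.array([1,0,0.]); dn=np.cross(v,r) # image down (cv): x right,y down,z fwd
obs=[('t',-1,(197,100)),('t',1,(390,100)),('b',-1,(205,40)),('b',1,(377,40)),('c',0,(292,460))]
uv=np.array([(225+(o[2][0]+.5)/5-.5,205+(o[2][1]+.5)/5-.5) for o in obs])
Rc=np.stack([r,dn,v],1)
def pr(X): c=(np.array(X)-ct)@Rc; p=c@K.T; return p[:,:2]/p[:,2:]
def f(p):
    x,y,zb,a=p; X=[]
    for k,s,_ in obs:
        if k=='c': q=[0,0,zb-.062]
        else:
            l=np.array([s*.0104,-.018]); q=[np.cos(a)*l[0]-np.sin(a)*l[1],np.sin(a)*l[0]+np.cos(a)*l[1],zb-(.022 if k=='t' else 0)]
        X.append(np.array(q)+[x,y,0])
    return (pr(X)-uv).ravel()
s=least_squares(f,[0,0,.035,0]); print('x,y,z of underside in tool',s.x[:3].round(4),'yaw',np.degrees(s.x[3]).round(2),s.fun.round(1))
```

```text
x,y,z of underside in tool [ 0.0004 -0.0008  0.0372] yaw 0.07 [-0.2  0.1 -0.3  0.2  0.5 -0.2  0.  -0.2  0.   0. ]
```

The holder is square in the hand (yaw 0.1°, offset under 1 mm). Moving over the gap.

Request:
{"name": "step_arm", "arguments": {
  "plan": [
    [[-0.02, -0.03, 0], [0, 0, 0]],
    [[-0.041, -0.06, 0], [0, 0, 0]],
    [[-0.061, -0.088, 0], [0, 0, 0]],
    [[-0.061, -0.088, 0.02], [0, 0, 0]],
    [[-0.061, -0.088, 0.02], [0, 0, 0]]
  ]
}}

```text
time_s: 6.6
eef_pos: [0.5531, 0.1963, 0.126]
eef_rot: [0.001, 0.98, -0.199, -0.004]
wrist_force: [-0.8, -0.9, -2.9]
opening: 0.219
```

Run:
```python
from h import *
import json
o=telemetry.get_obs(); print(o['opening'],o['eef_pos'],o['wrist_force'])
c=viewer.get_calibration('wrist'); json.dump({k:np.array(v).tolist() for k,v in c.items()},open('w7.json','w'))
im=viewer.camera('wrist'); save('w7',im)
z=cv2.imread('pics/w7.png')[100:300,190:390]; z=cv2.resize(z,None,fx=3,fy=3,interpolation=cv2.INTER_CUBIC);cv2.imwrite('pics/w7z.png',cv2.convertScaleAbs(z,alpha=1.7,beta=20))
```

```text
0.21895139311669662 [0.55312205 0.19634657 0.12598594] [-0.78933219 -0.92866011 -2.85605279]
```

View pics/w7z.png

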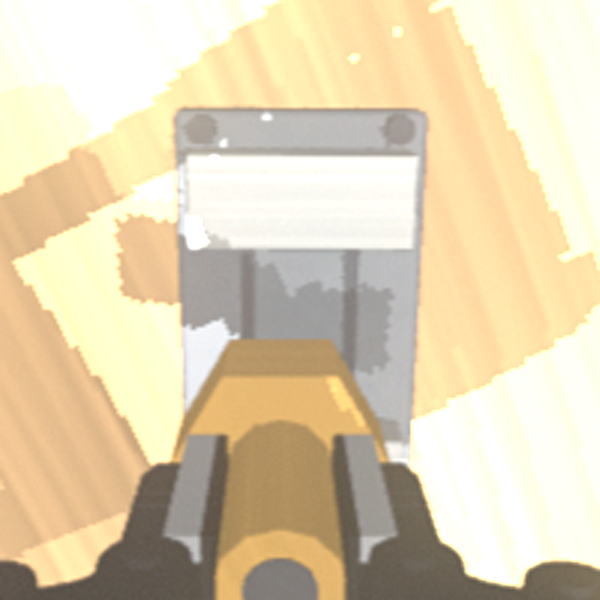

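Request:
{"name": "step_arm", "arguments": {
  "plan": [
    [[0, 0, 0], [0, 0, 0]],
    [[0, 0, 0], [0, 0, 0]],
    [[0, 0, 0], [0, 0, 0]]
  ]
}}

```text
time_s: 6.95
eef_pos: [0.5575, 0.195, 0.1309]
eef_rot: [-0.0, 0.98, -0.201, 0.0]
wrist_force: [-0.2, -0.7, -2.4]
opening: 0.219
```

Run:
```python
from h import *
import json
o=telemetry.get_obs(); print(o['opening'],o['eef_pos'],o['eef_rot'],o['wrist_force'])
c=viewer.get_calibration('wrist'); json.dump({k:np.array(v).tolist() for k,v in c.items()},open('w8.json','w'))
im=viewer.camera('wrist'); save('w8',im)
z=cv2.imread('pics/w8.png')[100:300,190:390]; z=cv2.resize(z,None,fx=3,fy=3,interpolation=cv2.INTER_CUBIC);cv2.imwrite('pics/w8z.png',cv2.convertScaleAbs(z,alpha=1.7,beta=20))
```

```text
0.2187739505127053 [0.55745519 0.19503875 0.13088198] [-1.21799931e-04  9.79686433e-01 -2.00534975e-01  4.49411758e-04] [-0.18232743 -0.65311886 -2.44588306]
```

View pics/w8z.png

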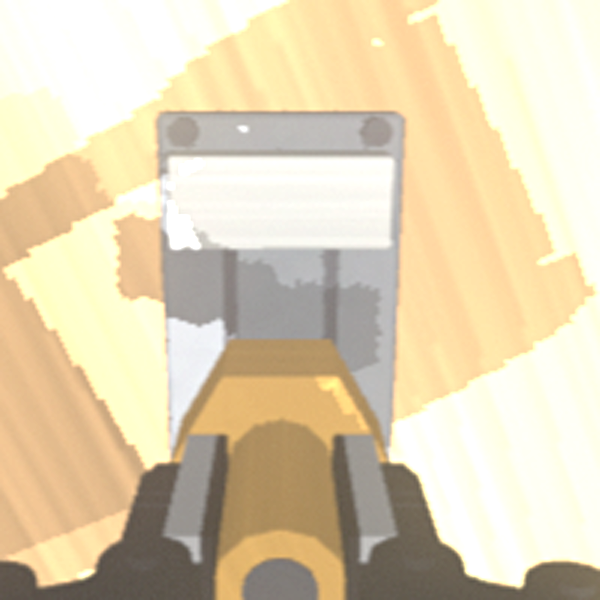

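Run:
```python
from h import *
import json
from scipy.optimize import least_squares
c=json.load(open('w8.json'))
F=[((-35,80,14),(157,112)),((35,80,14),(405,113)),((-30,70,32),(166,155)),((30,70,32),(394,155)),((-30,45,32),(168,248)),((30,45,32),(391,248))]
uv=np.array([(190+(a+.5)/3-.5,100+(b+.5)/3-.5) for _,(a,b) in F])
def f(p):
    a=p[2]; Rv=np.array([[np.cos(a),-np.sin(a),0],[np.sin(a),np.cos(a),0],[0,0,1]])
    return (proj(c,np.array([x[0] for x in F])/1e3@Rv.T+[p[0],p[1],0])-uv).ravel()
s=least_squares(f,[.55,.17,-.4]); print(s.x[:2].round(4),np.degrees(s.x[2]).round(2),s.fun.round(1))
a=s.x[2]; d=np.array([.5572,.196])-s.x[:2]; print('cmd in vise',d[0]*np.cos(a)+d[1]*np.sin(a),-d[0]*np.sin(a)+d[1]*np.cos(a))
o=c['origin'];
```

```text
[0.5482 0.1759] -23.33 [-0.9 -0.2  0.4 -0.3 -0.2 -0.1  0.3  0.1  0.2  0.2  0.1  0.4]
cmd in vise 0.00030778364736757 0.02197970767232926
```

Request:
{"name": "step_arm", "arguments": {
  "plan": [
    [[0, 0, 0.02], [0, 0, 0]],
    [[0, 0, 0.045], [0, 0, 0]],
    [[0, 0, 0.065], [0, 0, 0]],
    [[0, 0, 0.073], [0, 0, 0]],
    [[0, 0, 0.073], [0, 0, 0]]
  ]
}}

```text
time_s: 7.5
eef_pos: [0.5561, 0.1954, 0.0563]
eef_rot: [0.0, 0.98, -0.2, -0.001]
wrist_force: [-0.3, 0.1, -3.0]
opening: 0.216
```

Request:
{"name": "step_arm", "arguments": {
  "plan": [
    [[0, 0, 0.003], [0, 0, 0]],
    [[0, 0, 0.004], [0, 0, 0]],
    [[0, 0, 0.005], [0, 0, 0]],
    [[0, 0, 0.006], [0, 0, 0]],
    [[0, 0, 0.006], [0, 0, 0]]
  ]
}}

```text
time_s: 8.0
eef_pos: [0.5569, 0.1958, 0.0515]
eef_rot: [-0.0, 0.98, -0.2, 0.0]
wrist_force: [-0.8, 0.2, -2.3]
opening: 0.216
```

Still carrying the weight at commanded z=0.051, so I'll ease down.

Request:
{"name": "step_arm", "arguments": {
  "plan": [
    [[0, 0, 0.0005], [0, 0, 0]],
    [[0, 0, 0.001], [0, 0, 0]],
    [[0, 0, 0.001], [0, 0, 0]]
  ]
}}

```text
time_s: 8.3
eef_pos: [0.5569, 0.1958, 0.0507]
eef_rot: [-0.0, 0.98, -0.2, 0.0]
wrist_force: [-0.9, -0.8, 1.4]
opening: 0.216
```

Run:
```python
from h import *
o=telemetry.get_obs(); print(o['eef_pos'],o['wrist_force'])
```

```text
[0.55692833 0.1958014  0.05068411] [-0.93094205 -0.76967388  1.35161785]
```

The load went from −2.4 to +1.4 N, so the holder is on the bed. Releasing.

Request:
{"name": "step_arm", "arguments": {
  "plan": [
    [[0, 0, 0], [0, 0, 0]],
    [[0, 0, 0], [0, 0, 0]],
    [[0, 0, 0], [0, 0, 0]],
    [[0, 0, 0], [0, 0, 0]]
  ],
  "fingers": 60
}}

```text
time_s: 8.7
eef_pos: [0.557, 0.1958, 0.0504]
eef_rot: [-0.0, 0.98, -0.2, 0.0]
wrist_force: [0.6, 0.1, 0.1]
opening: 0.602
```

Request:
{"name": "step_arm", "arguments": {
  "plan": [
    [[0, 0, -0.02], [0, 0, 0]],
    [[0, 0, -0.05], [0, 0, 0]],
    [[0, 0, -0.08], [0, 0, 0]],
    [[0, 0, -0.1], [0, 0, 0]],
    [[0, 0, -0.1], [0, 0, 0]]
  ]
}}

```text
time_s: 9.2
eef_pos: [0.5592, 0.1961, 0.154]
eef_rot: [-0.001, 0.98, -0.2, 0.003]
wrist_force: [-0.1, -0.2, 0.2]
opening: 0.604
```

Request:
{"name": "step_arm", "arguments": {
  "plan": [
    [[0, 0, 0], [0, 0, 0]],
    [[0, 0, 0], [0, 0, 0]]
  ]
}}

```text
time_s: 9.4
eef_pos: [0.5558, 0.1956, 0.1487]
eef_rot: [0.0, 0.98, -0.2, -0.001]
wrist_force: [0.4, 0.2, 0.5]
opening: 0.603
```

Run:
```python
from h import *
import json
o=telemetry.get_obs(); print(o['opening'],o['eef_pos'],o['eef_rot'],o['wrist_force'])
c=viewer.get_calibration('wrist'); json.dump({k:np.array(v).tolist() for k,v in c.items()},open('w9.json','w'))
im=viewer.camera('wrist'); save('w9',im)
z=cv2.imread('pics/w9.png')[100:300,190:390]; z=cv2.resize(z,None,fx=3,fy=3,interpolation=cv2.INTER_CUBIC);cv2.imwrite('pics/w9z.png',cv2.convertScaleAbs(z,alpha=1.7,beta=20))
```

```text
0.6033730730208408 [0.55583488 0.19558177 0.14873433] [ 4.22940873e-04  9.79807015e-01 -1.99941563e-01 -1.18590083e-03] [0.35451422 0.2013552  0.49957323]
```

View pics/w9z.png

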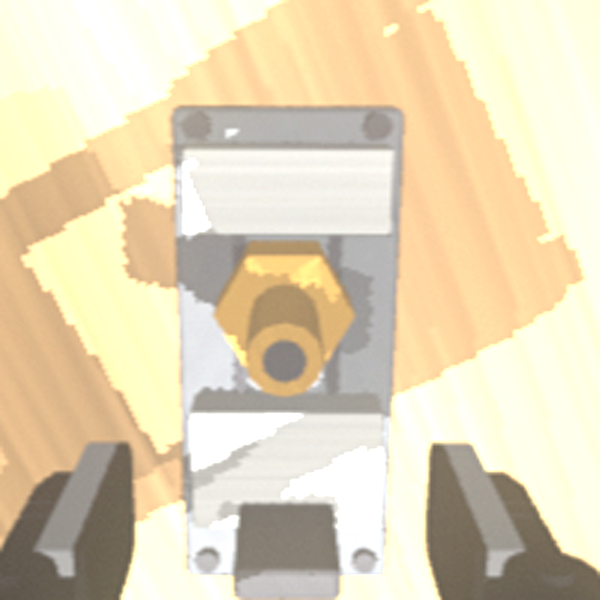

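The hex stands upright, centred and square between the jaws, at zoom (285,310). Now I'll go behind the tab with the fingers shut.

Request:
{"name": "step_arm", "arguments": {
  "plan": [
    [[0, 0.03, 0], [0, 0, 0]],
    [[0, 0.06, 0], [0, 0, 0]],
    [[0, 0.085, 0], [0, 0, 0]],
    [[0, 0.102, 0], [0, 0, 0]],
    [[0, 0.102, 0.02], [0, 0, 0]]
  ],
  "fingers": 0
}}

```text
time_s: 9.95
eef_pos: [0.5176, 0.1002, 0.1313]
eef_rot: [0.0, 0.98, -0.201, 0.001]
wrist_force: [1.0, 0.2, 0.3]
opening: -0.0
```

Request:
{"name": "step_arm", "arguments": {
  "plan": [
    [[0, 0, 0], [0, 0, 0]],
    [[0, 0, 0], [0, 0, 0]],
    [[0, 0, 0], [0, 0, 0]]
  ]
}}

```text
time_s: 10.25
eef_pos: [0.5171, 0.1022, 0.1305]
eef_rot: [-0.0, 0.98, -0.2, -0.0]
wrist_force: [-0.4, -0.8, -0.7]
opening: -0.001
```

Run:
```python
from h import *
o=telemetry.get_obs(); print(o['opening'],o['eef_pos'],o['wrist_force'])
a=np.radians(-23.1); d=np.array(o['eef_pos'][:2])-[.5484,.1758]; print('in vise',d[0]*np.cos(a)+d[1]*np.sin(a),-d[0]*np.sin(a)+d[1]*np.cos(a))
im=viewer.camera('wrist'); save('w10',im)
```

```text
-0.0006702715014510361 [0.51710847 0.10222399 0.13046743] [-0.40809028 -0.80887645 -0.65429127]
in vise 8.397454037280608e-05 -0.0799536285103909
```

View pics/w10.png

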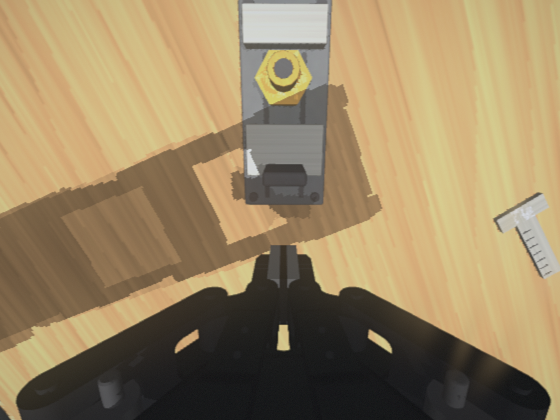

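Request:
{"name": "step_arm", "arguments": {
  "plan": [
    [[0, 0, 0.025], [0, 0, 0]],
    [[0, 0, 0.05], [0, 0, 0]],
    [[0, 0, 0.07], [0, 0, 0]],
    [[0, 0, 0.075], [0, 0, 0]],
    [[0, 0, 0.075], [0, 0, 0]]
  ]
}}

```text
time_s: 10.8
eef_pos: [0.5166, 0.1021, 0.055]
eef_rot: [0.0, 0.98, -0.2, -0.001]
wrist_force: [-0.6, -0.7, -0.1]
opening: 0.001
```

Request:
{"name": "step_arm", "arguments": {
  "plan": [
    [[0, -0.004, 0], [0, 0, 0]],
    [[0, -0.008, 0], [0, 0, 0]],
    [[0, -0.012, 0], [0, 0, 0]],
    [[0, -0.016, 0], [0, 0, 0]],
    [[0, -0.018, 0], [0, 0, 0]]
  ]
}}

```text
time_s: 11.3
eef_pos: [0.5244, 0.1189, 0.0557]
eef_rot: [-0.0, 0.98, -0.2, 0.0]
wrist_force: [0.0, 0.1, -0.3]
opening: -0.0
```

Run:
```python
from h import *
o=telemetry.get_obs(); print(o['opening'],o['eef_pos'],o['wrist_force'])
im=viewer.camera('wrist'); save('w11',im)
```

```text
-1.5096903480275888e-07 [0.52436434 0.11893477 0.05570233] [ 0.02124883  0.09908847 -0.33581939]
```

View pics/w11.png

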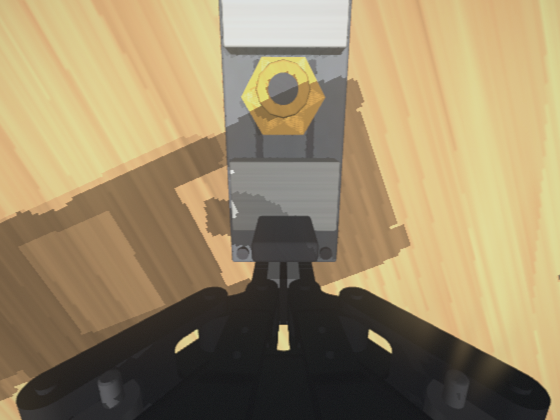

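Request:
{"name": "step_arm", "arguments": {
  "plan": [
    [[0, -0.002, 0], [0, 0, 0]],
    [[0, -0.004, 0], [0, 0, 0]],
    [[0, -0.006, 0], [0, 0, 0]],
    [[0, -0.008, 0], [0, 0, 0]],
    [[0, -0.01, 0], [0, 0, 0]]
  ]
}}

```text
time_s: 11.85
eef_pos: [0.528, 0.1276, 0.0554]
eef_rot: [0.0, 0.98, -0.2, 0.0]
wrist_force: [-2.3, -4.3, 3.5]
opening: 0.002
```

Request:
{"name": "step_arm", "arguments": {
  "plan": [
    [[0, -0.001, 0], [0, 0, 0]],
    [[0, -0.002, 0], [0, 0, 0]],
    [[0, -0.003, 0], [0, 0, 0]],
    [[0, -0.004, 0], [0, 0, 0]],
    [[0, -0.005, 0], [0, 0, 0]]
  ]
}}

```text
time_s: 12.35
eef_pos: [0.5299, 0.1322, 0.0553]
eef_rot: [0.0, 0.98, -0.2, 0.0]
wrist_force: [-1.6, -6.1, 3.8]
opening: -0.003
```

Run:
```python
from h import *
o=telemetry.get_obs(); print(o['opening'],o['eef_pos'],o['wrist_force'])
im=viewer.camera('wrist'); save('w12',im)
```

```text
-0.002884104400776701 [0.52992918 0.13224189 0.05534809] [-1.61717382 -6.07794276  3.75659079]
```

View pics/w12.png

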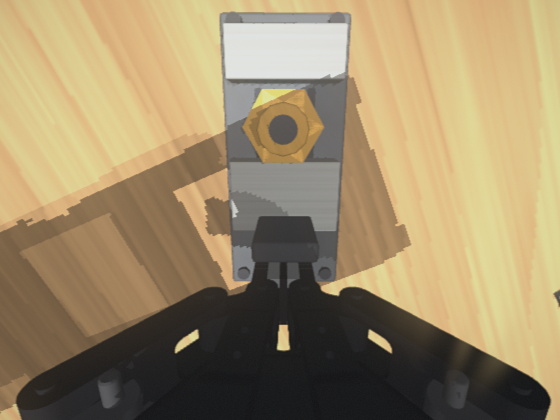

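The jaw is moving, with about 5 N of push, and its face is now at the holder. Continuing in small steps.

Request:
{"name": "step_arm", "arguments": {
  "plan": [
    [[0, -0.001, 0], [0, 0, 0]],
    [[0, -0.002, 0], [0, 0, 0]],
    [[0, -0.003, 0], [0, 0, 0]],
    [[0, -0.003, 0], [0, 0, 0]]
  ]
}}

```text
time_s: 12.8
eef_pos: [0.531, 0.1348, 0.0554]
eef_rot: [0.0, 0.98, -0.2, 0.0]
wrist_force: [-1.3, -6.3, 3.7]
opening: -0.0
```

Request:
{"name": "step_arm", "arguments": {
  "plan": [
    [[0, -0.001, 0], [0, 0, 0]],
    [[0, -0.002, 0], [0, 0, 0]],
    [[0, -0.002, 0], [0, 0, 0]]
  ]
}}

```text
time_s: 13.1
eef_pos: [0.5318, 0.1366, 0.0553]
eef_rot: [0.0, 0.98, -0.2, -0.0]
wrist_force: [-2.2, -5.3, 4.8]
opening: -0.001
```

Run:
```python
from h import *
o=telemetry.get_obs(); print(o['opening'],o['eef_pos'],o['wrist_force'])
im=viewer.camera('wrist'); save('w13',im)
z=cv2.imread('pics/w13.png')[20:290,190:390]; z=cv2.resize(z,None,fx=2.2,fy=2.2,interpolation=cv2.INTER_CUBIC);cv2.imwrite('pics/w13z.png',z)
```

```text
-0.0005385642575407661 [0.5317722  0.13659685 0.05534285] [-2.19659423 -5.32025586  4.80699609]
```

View pics/w13z.png

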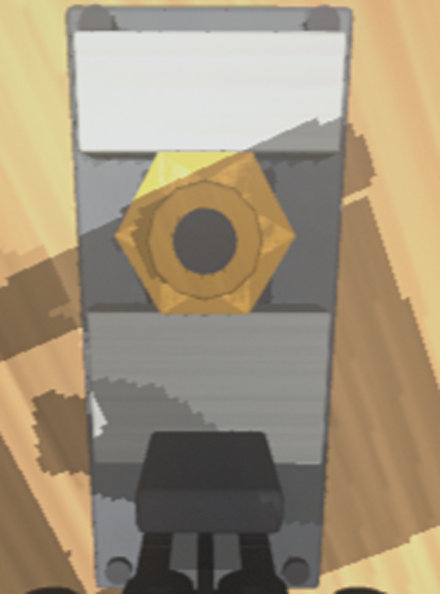

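Request:
{"name": "step_arm", "arguments": {
  "plan": [
    [[0, -0.0005, 0], [0, 0, 0]],
    [[0, -0.001, 0], [0, 0, 0]],
    [[0, -0.001, 0], [0, 0, 0]]
  ]
}}

```text
time_s: 13.45
eef_pos: [0.5318, 0.1367, 0.0553]
eef_rot: [0.001, 0.98, -0.2, -0.0]
wrist_force: [-3.5, -10.1, 6.8]
opening: 0.002
```

Request:
{"name": "step_arm", "arguments": {
  "plan": [
    [[0, -0.0005, 0], [0, 0, 0]],
    [[0, -0.001, 0], [0, 0, 0]],
    [[0, -0.001, 0], [0, 0, 0]]
  ]
}}

```text
time_s: 13.75
eef_pos: [0.5319, 0.1367, 0.0554]
eef_rot: [0.002, 0.98, -0.2, -0.001]
wrist_force: [-4.6, -13.1, 8.4]
opening: -0.001
```

Request:
{"name": "step_arm", "arguments": {
  "plan": [
    [[0, -0.0005, 0], [0, 0, 0]],
    [[0, -0.001, 0], [0, 0, 0]],
    [[0, -0.001, 0], [0, 0, 0]]
  ]
}}

```text
time_s: 14.05
eef_pos: [0.5319, 0.1368, 0.0554]
eef_rot: [0.003, 0.98, -0.2, -0.001]
wrist_force: [-7.5, -17.3, 11.1]
opening: -0.002
```

The TCP has stopped and the push has risen to about 19 N, so the holder is snug. Backing off and retreating.

Request:
{"name": "step_arm", "arguments": {
  "plan": [
    [[0, 0.003, 0], [0, 0, 0]],
    [[0, 0.008, 0], [0, 0, 0]],
    [[0, 0.016, 0], [0, 0, 0]],
    [[0, 0.024, 0], [0, 0, 0]],
    [[0, 0.024, 0], [0, 0, 0]]
  ]
}}

```text
time_s: 14.55
eef_pos: [0.5229, 0.1169, 0.055]
eef_rot: [0.0, 0.98, -0.2, -0.0]
wrist_force: [-0.7, 0.2, -0.1]
opening: 0.002
```

Request:
{"name": "step_arm", "arguments": {
  "plan": [
    [[0, 0, -0.03], [0, 0, 0]],
    [[0, 0, -0.07], [0, 0, 0]],
    [[0, 0, -0.1], [0, 0, 0]],
    [[0, -0.03, -0.1], [0, 0, 0]],
    [[0, -0.06, -0.1], [0, 0, 0]]
  ]
}}

```text
time_s: 15.05
eef_pos: [0.5484, 0.1732, 0.1573]
eef_rot: [-0.001, 0.98, -0.201, 0.002]
wrist_force: [-0.0, 0.2, -0.7]
opening: -0.001
```

Request:
{"name": "step_arm", "arguments": {
  "plan": [
    [[0, 0, 0], [0, 0, 0]],
    [[0, 0, 0], [0, 0, 0]],
    [[0, 0, 0], [0, 0, 0]]
  ]
}}

```text
time_s: 15.35
eef_pos: [0.5464, 0.1722, 0.1548]
eef_rot: [0.0, 0.98, -0.2, -0.001]
wrist_force: [-0.3, -0.5, 1.0]
opening: -0.003
```

Run:
```python
from h import *
import json
o=telemetry.get_obs(); print(o['eef_pos'],o['wrist_force'])
for n in ['wrist','scene','side']:
    c=viewer.get_calibration(n); json.dump({k:np.array(v).tolist() for k,v in c.items()},open(n+'f.json','w'))
    save(n+'f',viewer.camera(n))
z=cv2.imread('pics/wristf.png')[60:280,180:400]; z=cv2.resize(z,None,fx=2.7,fy=2.7,interpolation=cv2.INTER_CUBIC);cv2.imwrite('pics/wristfz.png',z)
z=cv2.imread('pics/scenef.png')[170:330,190:460]; z=cv2.resize(z,None,fx=2.9,fy=2.9,interpolation=cv2.INTER_CUBIC);cv2.imwrite('pics/scenefz.png',z)
z=cv2.imread('pics/sidef.png')[110:310,190:350]; z=cv2.resize(z,None,fx=3,fy=3,interpolation=cv2.INTER_CUBIC);cv2.imwrite('pics/sidefz.png',z)
```

```text
[0.54644557 0.17222928 0.15479141] [-0.33892614 -0.53157393  0.9856446 ]
```

View pics/wristfz.png

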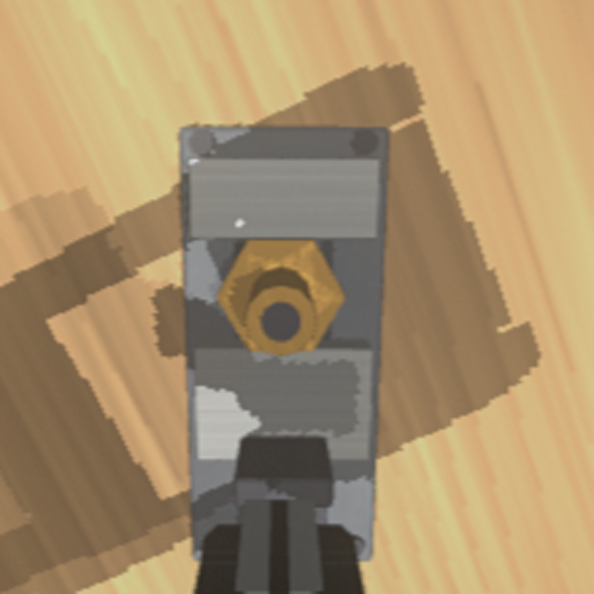

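View pics/scenefz.png

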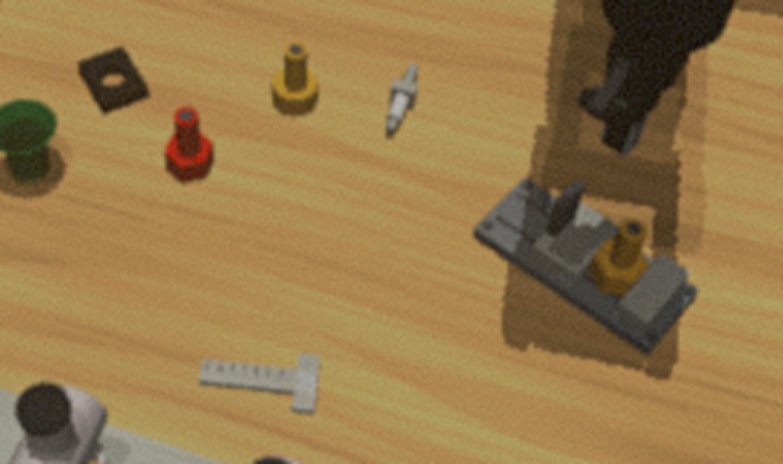

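View pics/sidefz.png

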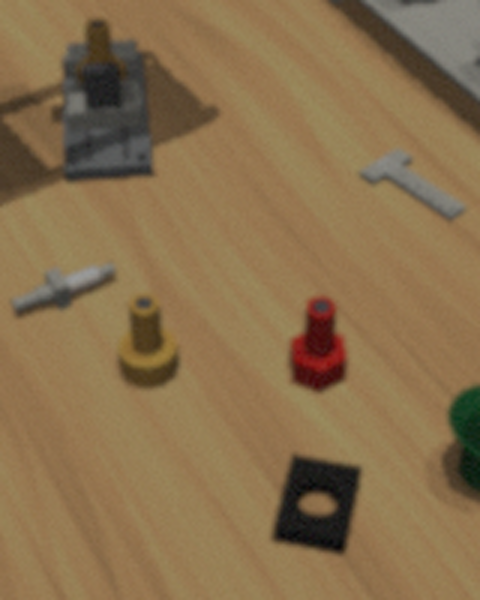

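The holder is upright and flush between both jaws, at wrist zoom (281,297), and the bystanders haven't moved. One numeric check of the gap before handing in.

Run:
```python
from h import *
import json
c=json.load(open('wristf.json'))
Z=lambda u,v:(180+(u+.5)/2.7-.5,60+(v+.5)/2.7-.5)
a=np.radians(-23.1)
def V(p): d=p[:2]-np.array([.5484,.1758]); return np.array([d[0]*np.cos(a)+d[1]*np.sin(a),-d[0]*np.sin(a)+d[1]*np.cos(a)])
for n,uv,z in [('fixL',(190,237),.032),('fixR',(377,237),.032),('movL',(195,349),.032),('movR',(372,349),.032),
  ('hexTL',(247,239),.036),('hexTR',(315,239),.036),('hexL',(218,297),.036),('hexR',(345,297),.036),('top',(281,322),.076)]:
    print(n,(V(onz(c,Z(*uv),z))*1e3).round(1))
ticket.hand_in(); print(telemetry.get_obs()['time_s'])
```

```text
fixL [-29.8  45.4]
fixR [29.8 45.4]
movL [-29.3   8.8]
movR [29.5  8.8]
hexTL [-11.5  45.2]
hexTR [ 9.9 45.2]
hexL [-21.   26.8]
hexR [19.8 26.8]
top [-0.8 26.6]
the job is handed in; nothing more can be done
the job is handed in; nothing more can be done
```

The hex-based brass holder is clamped in the vise, upright and square, and the job is handed in. The job clock read about 15.5 s of the 56 s allowed.

**What I did:** I gripped the holder by its barrel and turned it 9° so a pair of flats faced the jaws. I set it on the bed between the open jaws, about 5 mm from the fixed jaw, and let go. Then I pushed the tab from behind with the fingers shut until the arm stopped moving. At that point the push was about 19 N and the wrist force about 22 N, well under the 120 N limit. I backed off clear of everything before the last checks.

**Last checks, from one wrist picture plus views from the scene and side cameras:**
- **Snug:** the jaw faces measured at y = 45.4 mm and 8.8 mm, a gap of 36.6 mm against the 36 mm hex. That is within measuring error, and the hex flat touches the fixed jaw (45.2 mm).
- **Upright and square:** the barrel top lies within about 1 mm of the base axis. The two corners of the hex flat at the fixed jaw are at the same distance from it.
- **Everything else:** the round-based holder, the red look-alike and the other nearby things on the bench appear unmoved.

**Minor disagreements:** the wrist-camera heights were off by 1–5 mm. The gripper opening read about 18 mm on the 20 mm barrel. Pose readings scattered by 1–2 mm, so I worked from commanded positions. None of this affected the result.

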